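Roll down a glued sample and park the roller

ROBOT

A 6-joint arm with a two-finger parallel gripper is mounted at the origin on a cart in front of the work surface, level with it; the furniture and walls round the work are solid. World frame = base frame: x ahead of the robot, y to its left, z up, the work surface at z = 0. Lengths are in m, angles in rad, forces in N, time in s.
With the tool pointing down it reaches from about 0.35 to 0.775 m from the base axis. Payload 7.3 kg.
Tool frame: the origin (TCP) lies between the finger pads; the fingertips stand robot.tcp_to_tips ahead of it and the grasp point (between the pads) lies 2 mm behind it (robot.tcp_to_tips is the distance from the TCP to the fingertips, in m); y points along the fingers, x is the direction in which the jaws open and shut, and the axes are right-handed (so a half turn about y gives the same grasp; the last joint's range is limited). The gripper opens to 92 mm and grips with 3 to 60 N. Pads are 19 mm wide; open, the fingers measure 130 mm over their backs; the gripper's body (75 mm by 190 mm) begins 47 mm behind the grasp point.
Start: joints at [0.959, 0.342, 1.524, -0, 1.275, -0.146], TCP at [0.236, 0.469, 0.244] pointing down, gripper open.
Joint ranges: [-2.53, 2.53], [-0.77, 2.02], [0.04, 2.7], [-1, 4.14], [0.28, 2.66], [-3.11, 3.11]. Speed limits (rad/s): [2.57, 2.57, 3.14, 3.14, 3.14, 3.14].

INTERFACE

Orientations are given as [roll, pitch, yaw] about the fixed x, y, z axes, in that order (R = Rz(yaw) Ry(pitch) Rx(roll)).
In Python, from cell import status, read_camera, get_calibration, robot gives the robot as it stands.
- The arm moves only by the shell command python3 -m creep 'ROWS' [FORCE]. ROWS is JSON, a list of rows, each an object of numbers: "dx", "dy", "dz": the shift along the tool's x, y, z in m; "rx", "ry", "rz": the turn, a rotation vector about the tool's x, y, z in rad; "gripper": the opening, from 0 (shut) to 1 (fully open). A call has 1 to 20 rows; each row is the pose to reach, as a shift and turn from the pose commanded when the call began, along the tool's axes at that moment; what a row does not reach only later rows make up. A row lasts 1/8 s, in which the tool goes at most 62.5 mm and 10.7 degrees, less where a joint would pass 70% of its speed; a pose out of reach is approached as far as the arm can. A call with a gripper value outside its range is refused whole. The fingers move at their own pace and stop on an object; FORCE is the grip in N (left out, the last holds). Time passes only in rows, so rows that repeat a pose let the fingers close. It gives the time, the measured TCP pose, the force and the opening at its end, in the units of the state.
- status.observe(): the state, without advancing time (a new reading comes with each control period).
- read_camera(name): name is "side" or "top"; returns (picture, depth): 400x640x3 uint8, red, green, blue; 400x640 float32, m along the optical axis (not along the pixel's ray), 0 where there is no reading.
- get_calibration(name): a dict with "fx", "fy", "cx", "cy" (pixels), "D" ([k1, k2, p1, p2, k3] as OpenCV has them; the pictures are not rectified), "xyz" and "rotation" of the camera in the world. Camera axes: x right, y down, z forward; pixel columns grow to the right and rows downward; lengths in m; the calibration is good to about 2 mm. A picture is of the moment at which its call begins. get_calibration takes no time and is no camera call.
- robot.hand_in(): hands the job in, once; it reports no verdict.
The state is a dict: "time": time; "qpos": joint angles; "qvel": joint speeds; "joint_efforts": joint torques, N m; "tool_pos": TCP position; "tool_rot": TCP orientation; "contact_force": force on the tool from outside, world axes, zero at the start; "torque": the same for the moment, N m; "opening": finger opening in m.
Only numpy, scipy, OpenCV 4.12 (cv2) and the standard library are available. Lean on these libraries where they do the work, as an engineer would, in place of code of your own. Each camera call takes 0.05 s, during which the arm holds its last target.

TASK

Press down the freshly glued sample on the mounting board: with your fingertips on the upper part of the wooden roller, push so that it rolls (not slides) right across the sample, and let it come to rest along the middle of the rubber parking strip at the other end of the board, parallel to the strip. Do not grip, lift or carry the roller, and leave the stapler, the glue stick and the ink bottle where they stand. Finish with the roller lying still and your hand clear of it.

Things in the scene. Friction and masses are not known exactly. Their poses are not given: they have to be found in the camera images.
- roller: loose wooden roller, a cylinder 56 mm across, 150 mm long, about 0.35 kg, at one end of the board. Origin on its axis at mid length, 36 mm above the desk (its top: 64 mm). x is its axis, parallel to the board's x; y, z turn as it rolls. Fingertips resting on its very top stick: it rolls half as far as they move. Set free at 0.15 m/s it coasts about 25 mm; at rest it stays. Pushed low at its side it may jam.
- strip: rubber parking strip, 166 mm long (its x) and 50 mm wide (its y), let in flush in the board's upper face across one end, where the roller is not. Origin at the middle of its upper face, 8 mm above the desk. The board and the strip are fixed.
- board: plywood mounting board, 180 mm (its x) by 400 mm (its y) and 8 mm thick, fixed flat on the desk; the roller rolls along its y, 190 to 290 mm in all. Origin at the centre of its underside, z up; upper face 8 mm above the desk. The glued sample, a grey panel 130 mm (x) by 130 mm (y), lies flush in the middle of its upper face.
- ink_bottle: upright refill bottle with a black cap, 39 mm across and 90 mm high, loose, beyond the board's left (+y) end. Origin at the centre of its underside.
- glue_stick: upright glue stick, 26 mm across and 90 mm high, loose, beyond the board's left (+y) end. Origin at the centre of its underside.
- stapler: desk stapler, 30 mm wide, 136 mm long (its y) and 49 mm high, loose, beyond the board's right (-y) end. Origin at the centre of its underside.

How it is judged:
On the way, in this order (a step that is already met when the one before it is completed fails the run):
1. the roller is half a turn over, having travelled about the length that this takes when it rolls (60 to 120 mm) (angle between roller's own z axis and vertical above 2.4 rad and distance of roller from where it was at the start of the episode between 0.06 and 0.12 m), for 0.04 s.
2. the roller has made a full turn, having travelled about the length that this takes (140 to 215 mm) (angle between roller's own z axis and vertical below 0.75 rad and distance of roller from where it was at the start of the episode between 0.14 and 0.215 m), for 0.04 s.
At the end, for the whole second after the job is handed in: The roller lies still on the strip: its axis within 15 mm of the strip's centreline and within 0.15 rad of parallel to it, its middle within 20 mm of the strip's middle lengthwise (y of roller in the frame of strip between -0.015 and 0.015 m and x of roller in the frame of strip between -0.02 and 0.02 m and z of roller in the frame of strip between 0.024 and 0.032 m and angle between the x axis of roller and the x axis of strip, either way round below 0.15 rad and linear speed of roller below 0.01 m/s and angular speed of roller below 0.3 rad/s); the robot touches nothing.
It fails at once if the roller is lifted or carried (its axis more than 8 mm above its rolling height) (height (world z) of roller above 0.044 m).
It fails at once if the fingers touch the roller while reaching well below its middle (as in a grasp), not on its upper part (contact force between the fingers and roller above 0.5 N and height (world z) of the grasp point below 0.036 m).
It fails at once if the ink bottle is moved by more than 20 mm or tipped (distance of ink_bottle from where it was at the start of the episode above 0.02 m or angle between ink_bottle's own z axis and vertical above 0.3 rad).
It fails at once if the glue stick is moved by more than 20 mm or tipped (distance of glue_stick from where it was at the start of the episode above 0.02 m or angle between glue_stick's own z axis and vertical above 0.3 rad).
It fails at once if the stapler is moved by more than 20 mm or tipped (distance of stapler from where it was at the start of the episode above 0.02 m or angle between stapler's own z axis and vertical above 0.3 rad).
It also fails if it takes over 56 s, if anything falls off the work surface, if the arm or the gripper's body presses on something with over 40 N, if the wrist force passes 120 N, or if a joint passes its speed limit or range.

## Working session

There is one attempt and no reset: what is moved stays moved. The work goes in short steps, Python scripts to look and compute and a shell command to move; the robot and the scene stay as the last step left them, time stands still between calls to the robot, and variables do not carry over. Pictures are saved under pics/ and viewed, and the job is handed in when it is done.

```bash
mkdir -p pics; ls
python3 - <<'E'
from cell import status, read_camera, get_calibration, robot
import cv2
print(status.observe()); print(robot.tcp_to_tips)
import numpy as np
for n in("side","top"):
    p,d=read_camera(n); cv2.imwrite(f"pics/{n}0.png",p[:,:,::-1]); np.savez(f"{n}0.npz",p=p,d=d); print(n,get_calibration(n))
E
```

```text
pics
{'time': 0.0, 'qpos': array([ 9.58987350e-01,  3.42707714e-01,  1.52501402e+00, -4.91737190e-05,
        1.27537151e+00, -1.45998133e-01]), 'qvel': array([ 0.00088642, -0.00048696, -0.00034356, -0.00012236, -0.00031582,
       -0.00098237]), 'joint_efforts': array([ 4.00358276e-04, -4.31237805e+01, -2.44218779e+01,  7.20829703e-02,
        5.61530620e-02, -1.64048947e-04]), 'tool_pos': array([0.23557702, 0.46875943, 0.24305377]), 'tool_rot': array([-1.57062454e+00,  1.49146166e-03,  1.10499996e+00]), 'contact_force': array([-0.47355297, -0.3510737 , -0.88871058]), 'torque': array([ 0.02908849, -0.02530497,  0.00192132]), 'opening': 0.09180211878804338}
0.017
side {'fx': 403.5685845012919, 'fy': 403.5685845012919, 'cx': 310.92104700190305, 'cy': 204.36834685370633, 'D': array([-0.0094913,  0.       ,  0.       ,  0.       ,  0.       ]), 'xyz': array([0.52531004, 0.85180542, 0.50874043]), 'rotation': array([-2.0585257 , -0.02342346,  3.10189581])}
top {'fx': 419.1579164626459, 'fy': 419.1579164626459, 'cx': 325.1684970894848, 'cy': 197.2994101220282, 'D': array([-0.10434924,  0.        ,  0.        ,  0.        ,  0.        ]), 'xyz': array([ 0.27884301, -0.02171045,  1.04494512]), 'rotation': array([-2.93440093, -0.00344384, -1.49026454])}
```

View pics/side0.png

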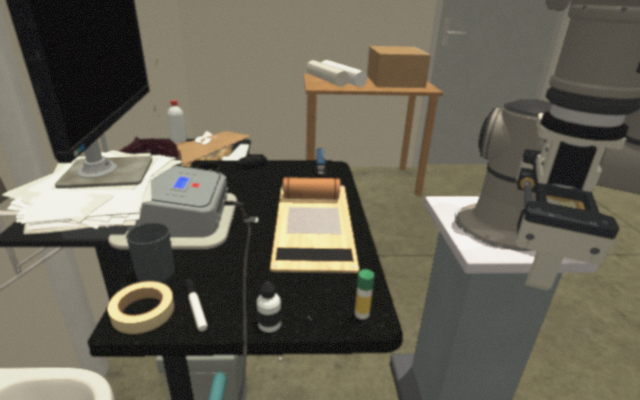

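View pics/top0.png

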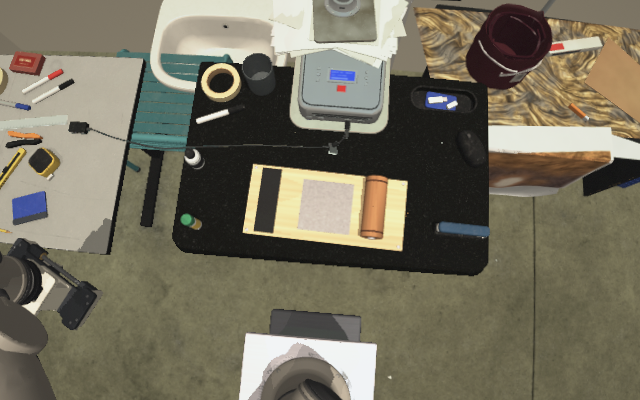

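Side view: roller at about (311,188), dark strip at (314,254), ink bottle (268,310), glue stick (364,295). Top view: roller at (373,207), strip (268,200), stapler (462,229). I'll measure these next.

```bash
cat > h.py <<'E'
import numpy as np, cv2
from scipy.spatial.transform import Rotation as Ro
from cell import status, read_camera, get_calibration, robot
def K(c): return np.array([[c['fx'],0,c['cx']],[0,c['fy'],c['cy']],[0,0,1.]])
def rays(n,uv):
    c=get_calibration(n); q=cv2.undistortPoints(np.array(uv,float).reshape(-1,1,2),K(c),np.array(c['D'])).reshape(-1,2)
    d=np.c_[q,np.ones(len(q))]@Ro.from_euler('xyz',c['rotation']).as_matrix().T
    return np.array(c['xyz']),d
def plane(n,uv,z):
    o,d=rays(n,uv); return o+d*((z-o[2])/d[:,2])[:,None]
def deproj(n,uv,dep): 
    o,d=rays(n,uv); return o+d*np.array(dep)[:,None]
def pts(n,d):
    v,u=np.nonzero(d>0); return u,v,deproj(n,np.c_[u,v],d[v,u])
def biggest(m):
    k,l,s,c=cv2.connectedComponentsWithStats(m.astype(np.uint8)); 
    i=1+np.argmax(s[1:,4]); return l==i
def roi(m,b):
    z=np.zeros_like(m); z[b[1]:b[3],b[0]:b[2]]=m[b[1]:b[3],b[0]:b[2]]; return z
def hsv(p): return cv2.cvtColor(p,cv2.COLOR_RGB2HSV)
def rect(m):
    c,_=cv2.findContours(m.astype(np.uint8),cv2.RETR_EXTERNAL,cv2.CHAIN_APPROX_NONE); c=max(c,key=cv2.contourArea)
    return cv2.boxPoints(cv2.minAreaRect(c)),c
E
python3 - <<'E'
from h import *
B={'side':dict(board=(265,170,365,275),),'top':dict(board=(235,155,415,255))}
for n in('top','side'):
    f=np.load(n+'0.npz');p,d=f['p'],f['d'];h=hsv(p);H,S,V=[h[...,i].astype(int) for i in range(3)]
    b=B[n]['board']
    bd=biggest(roi((V>70),b))
    r,_=rect(bd); print(n,'board px',r.round(0).tolist()); print(plane(n,r,.008).round(4).tolist())
    # filled hull -> dark strip inside
    c=rect(bd)[1]; hull=np.zeros(bd.shape,np.uint8); cv2.fillPoly(hull,[cv2.convexHull(c)],1); hull=cv2.erode(hull,np.ones((3,3)))
    st=biggest((V<60)&(hull>0)); r,c=rect(st); v,u=np.nonzero(st)
    q=plane(n,c.reshape(-1,2),.008)
    w=cv2.minAreaRect((q[:,:2]*1000).astype(np.float32)); print('strip',u.mean(),v.mean(),w, plane(n,[[u.mean(),v.mean()]],.008))
    ro=biggest(roi((H<14)&(S>110)&(V>50),b)); v,u=np.nonzero(ro); print('roller px',u.mean(),v.mean(),ro.sum(),rect(ro)[0].round().tolist())
    ok=d[v,u]>0; P=deproj(n,np.c_[u,v][ok],d[v,u][ok]); print('roller depth pts',P.min(0),P.max(0),np.median(P,0))
    np.savez(n+'_P.npz',P=P)
    q=P[P[:,2]>np.percentile(P[:,2],60)]; print('top',q.mean(0),P[:,2].max()); 
    # cyl: PCA
    xy=P[:,:2]-P[:,:2].mean(0); print('axis',np.linalg.svd(xy,full_matrices=False)[2][0])
    sm=roi(abs(d)>0,b)&(hull>0)&~ro; v,u=np.nonzero(sm); print('board z', np.median(deproj(n,np.c_[u,v],d[v,u])[:,2]))
E
```

```text
top board px [[242.0, 233.0], [250.0, 160.0], [410.0, 178.0], [402.0, 251.0]]
[[0.3892, 0.1922, 0.008], [0.5791, 0.1934, 0.008], [0.5636, -0.2216, 0.008], [0.3756, -0.2081, 0.008]]
strip 267.2063492063492 199.79541446208114 ((479.74169921875, 137.76150512695312), (45.881103515625, 161.75579833984375), 87.92887115478516) [[0.47807488 0.13782884 0.008     ]]
roller px 373.74058219178085 205.7345890410959 1168 [[360.0, 236.0], [366.0, 174.0], [387.0, 175.0], [382.0, 238.0]]
roller depth pts [ 0.39930569 -0.15988259 -0.0045362 ] [ 0.56904146 -0.10041287  0.06860264] [ 0.47606171 -0.1244781   0.05997406]
top [ 0.47428621 -0.1294016   0.06327418] 0.068602641744268
axis [-0.99920847  0.03977991]
board z 0.008528654924654488
side board px [[269.0, 271.0], [272.0, 175.0], [367.0, 178.0], [364.0, 274.0]]
[[0.5722, 0.1962, 0.008], [0.5883, -0.2803, 0.008], [0.2988, -0.2629, 0.008], [0.3813, 0.2072, 0.008]]
strip 314.1856899488927 253.97274275979558 ((478.6936340332031, 135.96868896484375), (32.822044372558594, 154.5584716796875), 88.08824920654297) [[0.47812121 0.13630544 0.008     ]]
roller px 311.47280966767374 186.37462235649548 662 [[282.0, 197.0], [282.0, 176.0], [340.0, 177.0], [340.0, 198.0]]
roller depth pts [ 0.37979816 -0.28968214 -0.00113992] [ 0.55666843 -0.09367214  0.06706108] [ 0.47372458 -0.10646025  0.05021991]
top [ 0.47772845 -0.11648409  0.06007973] 0.06706108008182199
axis [0.32891528 0.94435943]
board z 0.008876925643210187
```

```bash
cat >> h.py <<'E'
from scipy.optimize import least_squares
def rollerfit(P,yaw0=-.036):
    P=P[(P[:,2]>.03)&(P[:,2]<.075)]
    def res(a):
        # axis through (x0=.475,y=a0), height a1, yaw a2
        e=np.array([-np.sin(a[2]),np.cos(a[2])])
        s=(P[:,:2]-[.475,a[0]])@e
        return np.hypot(s,P[:,2]-a[1])-.028
    y0=np.median(P[:,1]); s=least_squares(res,[y0,.036,yaw0],loss='soft_l1',f_scale=.002).x
    e=np.array([np.cos(s[2]),np.sin(s[2])]); t=(P[:,:2]-[.475,s[0]])@e
    lo,hi=np.percentile(t,[.5,99.5]); mid=np.array([.475,s[0]])+e*(lo+hi)/2
    return mid,s,hi-lo
E
python3 - <<'E'
from h import *
for n in('top','side'):
    print(n,rollerfit(np.load(n+'_P.npz')['P']))
# board edges on top: sample edges via line fits
f=np.load('top0.npz');p,d=f['p'],f['d']
u,v,P=pts('top',d); 
for nm,b in dict(stapler=(430,215,492,242),glue=(178,210,205,232),ink=(183,143,205,172)).items():
    s=(u>=b[0])&(u<b[2])&(v>=b[1])&(v<b[3])&(P[:,2]>.02)&(P[:,2]<.15); print(nm,P[s].min(0).round(3),P[s].max(0).round(3),np.median(P[s],0).round(3))
o=(P[:,0]>.3)&(P[:,0]<.68)&(P[:,1]>-.3)&(P[:,1]<.35)&(P[:,2]>.07); print('tall',o.sum(),P[o].min(0) if o.any() else '')
h=hsv(p);H,S,V=[h[...,i].astype(int) for i in range(3)]
bd=roi(V>100,(235,155,415,255)); 
# column/row edges
us=np.arange(275,350,5); tops=[np.nonzero(bd[:,x])[0].min() for x in us]; bots=[np.nonzero(bd[:,x])[0].max()+1 for x in us]
A=plane('top',np.c_[us,tops],.008);B=plane('top',np.c_[us,bots],.008)
for q in(A,B): print('edge x=%.4f+%.4f*y'%tuple(np.polyfit(q[:,1],q[:,0],1)[::-1]))
E
```

```text
top (array([ 0.47418594, -0.12984833]), array([-0.12987411,  0.03602439, -0.03165276]), np.float64(0.14805657682865464))
side (array([ 0.47672387, -0.12818815]), array([-0.12813194,  0.03651502, -0.03259123]), np.float64(0.1453610127574281))
stapler [ 0.424 -0.413  0.021] [ 0.452 -0.287  0.055] [ 0.437 -0.351  0.049]
glue [0.39  0.297 0.02 ] [0.413 0.323 0.094] [0.399 0.304 0.085]
ink [0.546 0.313 0.02 ] [0.584 0.349 0.092] [0.559 0.326 0.059]
tall 193 [0.38974276 0.29722483 0.07032405]
edge x=0.5638+0.0354*y
edge x=0.3821+0.0330*y
```

```bash
python3 -m creep '[{"dx":-0.02,"dz":-0.022,"ry":0.08},{"dx":-0.055,"dz":-0.061,"ry":0.2},{"dx":-0.09,"dz":-0.1,"ry":0.3},{"dx":-0.125,"dz":-0.14,"ry":0.4},{"dx":-0.16,"dz":-0.18,"ry":0.5},{"dx":-0.195,"dz":-0.22,"ry":0.6},{"dx":-0.23,"dz":-0.26,"ry":0.7},{"dx":-0.265,"dz":-0.3,"ry":0.8},{"dx":-0.3,"dz":-0.34,"ry":0.9},{"dx":-0.335,"dz":-0.38,"ry":1.0},{"dx":-0.37,"dz":-0.42,"ry":1.08},{"dx":-0.405,"dz":-0.45,"ry":1.12},{"dx":-0.425,"dz":-0.475,"ry":1.139},{"dx":-0.435,"dz":-0.486,"ry":1.139},{"dx":-0.435,"dz":-0.486,"ry":1.139},{"dx":-0.435,"dz":-0.486,"ry":1.139}]'
```

```text
invalid input at $[0]: expected keys dx, dy, dz, rx, ry, rz, gripper
```

```bash
python3 -m creep '[{"dx":-0.02,"dy":0,"dz":-0.022,"rx":0,"ry":0.08,"rz":0,"gripper":1},{"dx":-0.055,"dy":0,"dz":-0.061,"rx":0,"ry":0.2,"rz":0,"gripper":1},{"dx":-0.09,"dy":0,"dz":-0.1,"rx":0,"ry":0.3,"rz":0,"gripper":1},{"dx":-0.125,"dy":0,"dz":-0.14,"rx":0,"ry":0.4,"rz":0,"gripper":1},{"dx":-0.16,"dy":0,"dz":-0.18,"rx":0,"ry":0.5,"rz":0,"gripper":1},{"dx":-0.195,"dy":0,"dz":-0.22,"rx":0,"ry":0.6,"rz":0,"gripper":1},{"dx":-0.23,"dy":0,"dz":-0.26,"rx":0,"ry":0.7,"rz":0,"gripper":1},{"dx":-0.265,"dy":0,"dz":-0.3,"rx":0,"ry":0.8,"rz":0,"gripper":1},{"dx":-0.3,"dy":0,"dz":-0.34,"rx":0,"ry":0.9,"rz":0,"gripper":1},{"dx":-0.335,"dy":0,"dz":-0.38,"rx":0,"ry":1.0,"rz":0,"gripper":1},{"dx":-0.37,"dy":0,"dz":-0.42,"rx":0,"ry":1.08,"rz":0,"gripper":1},{"dx":-0.405,"dy":0,"dz":-0.45,"rx":0,"ry":1.12,"rz":0,"gripper":1},{"dx":-0.425,"dy":0,"dz":-0.475,"rx":0,"ry":1.139,"rz":0,"gripper":1},{"dx":-0.435,"dy":0,"dz":-0.486,"rx":0,"ry":1.139,"rz":0,"gripper":1},{"dx":-0.435,"dy":0,"dz":-0.486,"rx":0,"ry":1.139,"rz":0,"gripper":1},{"dx":-0.435,"dy":0,"dz":-0.486,"rx":0,"ry":1.139,"rz":0,"gripper":1}]'
```

```text
time: 2.1
tool_pos: [0.4742, -0.1367, 0.2436]
tool_rot: [-1.57, 0.001, -0.033]
contact_force: [-0.7, 0.5, -1.3]
opening: 0.0917
```

```bash
python3 -m creep '[{"dx":0,"dy":0.04,"dz":0,"rx":0,"ry":0,"rz":0,"gripper":1},{"dx":0,"dy":0.09,"dz":0,"rx":0,"ry":0,"rz":0,"gripper":1},{"dx":0,"dy":0.13,"dz":0,"rx":0,"ry":0,"rz":0,"gripper":1},{"dx":0,"dy":0.15,"dz":0,"rx":0,"ry":0,"rz":0,"gripper":1},{"dx":0,"dy":0.158,"dz":0,"rx":0,"ry":0,"rz":0,"gripper":1},{"dx":0,"dy":0.158,"dz":0,"rx":0,"ry":0,"rz":0,"gripper":1}]'
for i in 1; do python3 -m creep '[{"dx":0,"dy":0.001,"dz":0,"rx":0,"ry":0,"rz":0,"gripper":1},{"dx":0,"dy":0.001,"dz":0,"rx":0,"ry":0,"rz":0,"gripper":1}]'; python3 -m creep '[{"dx":0,"dy":0.001,"dz":0,"rx":0,"ry":0,"rz":0,"gripper":1},{"dx":0,"dy":0.001,"dz":0,"rx":0,"ry":0,"rz":0,"gripper":1}]'; done
```

```text
time: 2.85
tool_pos: [0.4747, -0.1372, 0.086]
tool_rot: [-1.571, -0.0, -0.033]
contact_force: [-0.6, -0.5, -0.6]
opening: 0.0917
time: 3.1
tool_pos: [0.4751, -0.1379, 0.0855]
tool_rot: [-1.571, -0.001, -0.034]
contact_force: [0.5, 0.1, -0.9]
opening: 0.0914
time: 3.35
tool_pos: [0.4747, -0.1379, 0.0838]
tool_rot: [-1.571, -0.0, -0.034]
contact_force: [-0.0, 0.3, -0.0]
opening: 0.0916
```

```bash
for i in 1; do python3 -m creep '[{"dx":0,"dy":0.0015,"dz":0,"rx":0,"ry":0,"rz":0,"gripper":1},{"dx":0,"dy":0.0015,"dz":0,"rx":0,"ry":0,"rz":0,"gripper":1}]'; python3 -m creep '[{"dx":0,"dy":0.0007,"dz":0,"rx":0,"ry":0,"rz":0,"gripper":1},{"dx":0,"dy":0.0007,"dz":0,"rx":0,"ry":0,"rz":0,"gripper":1}]'; done
```

```text
time: 3.6
tool_pos: [0.4746, -0.1378, 0.0821]
tool_rot: [-1.571, 0.0, -0.034]
contact_force: [-0.4, 0.4, 0.3]
opening: 0.0921
time: 3.85
tool_pos: [0.4746, -0.1378, 0.0814]
tool_rot: [-1.571, 0.0, -0.034]
contact_force: [-1.6, -0.5, 0.1]
opening: 0.0916
```

```bash
for i in 1; do python3 -m creep '[{"dx":0,"dy":0.0006,"dz":0,"rx":0,"ry":0,"rz":0,"gripper":1},{"dx":0,"dy":0.0006,"dz":0,"rx":0,"ry":0,"rz":0,"gripper":1}]'; python3 -m creep '[{"dx":0,"dy":0.0005,"dz":0,"rx":0,"ry":0,"rz":0,"gripper":1},{"dx":0,"dy":0.0005,"dz":0,"rx":0,"ry":0,"rz":0,"gripper":1}]'; done
```

```text
time: 4.1
tool_pos: [0.4747, -0.1379, 0.0811]
tool_rot: [-1.571, -0.0, -0.034]
contact_force: [-0.5, -0.1, 2.0]
opening: 0.0914
time: 4.35
tool_pos: [0.4747, -0.138, 0.081]
tool_rot: [-1.571, -0.001, -0.034]
contact_force: [-1.9, 0.3, 6.7]
opening: 0.0922
```

```bash
python3 -m creep '[{"dx":0,"dy":0.0004,"dz":0.004,"rx":0,"ry":0,"rz":0,"gripper":1},{"dx":0,"dy":0.0004,"dz":0.012,"rx":0,"ry":0,"rz":0,"gripper":1},{"dx":0,"dy":0.0004,"dz":0.020,"rx":0,"ry":0,"rz":0,"gripper":1},{"dx":0,"dy":0.0004,"dz":0.026,"rx":0,"ry":0,"rz":0,"gripper":1},{"dx":0,"dy":0.0004,"dz":0.03,"rx":0,"ry":0,"rz":0,"gripper":1},{"dx":0,"dy":0.0004,"dz":0.03,"rx":0,"ry":0,"rz":0,"gripper":1}]'
cat > look.py <<'E'
from h import *
import sys
n='top'
for n in('top','side'):
    p,d=read_camera(n); cv2.imwrite(f"pics/{n}_{sys.argv[1]}.png",p[:,:,::-1])
    h=hsv(p);H,S,V=[h[...,i].astype(int) for i in range(3)]
    ro=roi((H<14)&(S>110)&(V>50),(235,155,415,255) if n=='top' else (265,165,370,290))
    v,u=np.nonzero(ro&(d>0)); P=deproj(n,np.c_[u,v],d[v,u])
    P=P[(P[:,0]>.38)&(P[:,0]<.57)]
    m,s,L=rollerfit(P,-.034)
    # strip frame: centre (.478,.137), yaw -.034
    r=m-np.array([.478,.137]); c,sn=np.cos(-.034),np.sin(-.034)
    print(n,m.round(4),'h/yaw',s[1:].round(4),'L',round(L,3),'strip frame x,y',round(c*r[0]+sn*r[1],4),round(-sn*r[0]+c*r[1],4))
print(status.observe()['time'])
E
python3 look.py a
```

```text
time: 5.1
tool_pos: [0.4758, -0.1077, 0.081]
tool_rot: [-1.571, -0.001, -0.033]
contact_force: [-3.4, 1.0, 10.8]
opening: 0.0918Traceback (most recent call last):
  File "look.py", line 8, in <module>
    v,u=np.nonzero(ro&(d>0)); P=deproj(n,np.c_[u,v],d[v,u])
                                ~~~~~~^^^^^^^^^^^^^^^^^^^^^
  File "h.py", line 12, in deproj
    o,d=rays(n,uv); return o+d*np.array(dep)[:,None]
        ~~~~^^^^^^
  File "h.py", line 6, in rays
    c=get_calibration(n); q=cv2.undistortPoints(np.array(uv,float).reshape(-1,1,2),K(c),np.array(c['D'])).reshape(-1,2)
                            ~~~~~~~~~~~~~~~~~~~^^^^^^^^^^^^^^^^^^^^^^^^^^^^^^^^^^^^^^^^^^^^^^^^^^^^^^^^^^
cv2.error: OpenCV(4.12.0) /io/opencv/modules/calib3d/src/undistort.dispatch.cpp:347: error: (-215:Assertion failed) CV_IS_MAT(_src) && CV_IS_MAT(_dst) && (_src->rows == 1 || _src->cols == 1) && (_dst->rows == 1 || _dst->cols == 1) && _src->cols + _src->rows - 1 == _dst->rows + _dst->cols - 1 && (CV_MAT_TYPE(_src->type) == CV_32FC2 || CV_MAT_TYPE(_src->type) == CV_64FC2) && (CV_MAT_TYPE(_dst->type) == CV_32FC2 || CV_MAT_TYPE(_dst->type) == CV_64FC2) in function 'cvUndistortPointsInternal'
```

```bash
sed -i "s/    v,u=np.nonzero(ro&(d>0)); P=/    v,u=np.nonzero(ro\&(d>0))\n    if len(v)<150: print(n,'hidden',len(v)); continue\n    P=/" look.py; python3 look.py b
```

```text
top hidden 0
side [ 0.4758 -0.1129] h/yaw [ 0.0365 -0.0406] L 0.141 strip frame x,y 0.0063 -0.2498
5.25
```

View pics/side_b.png

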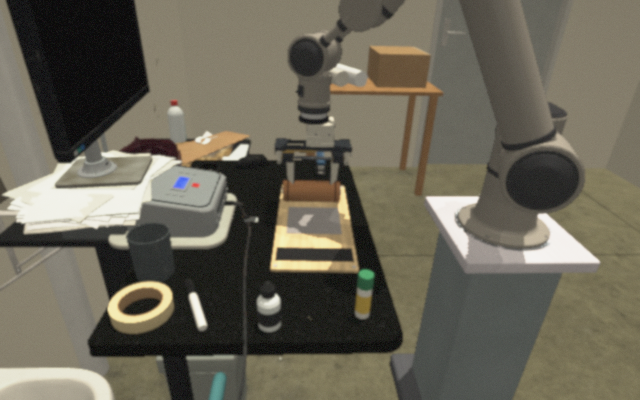

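```bash
python3 -m creep '[{"dx":0,"dy":-0.006,"dz":0,"rx":0,"ry":0,"rz":0,"gripper":1},{"dx":0,"dy":-0.006,"dz":-0.016,"rx":0,"ry":0,"rz":0,"gripper":1},{"dx":0,"dy":-0.001,"dz":-0.016,"rx":0,"ry":0,"rz":0,"gripper":1},{"dx":0,"dy":0,"dz":-0.016,"rx":0,"ry":0,"rz":0,"gripper":1},{"dx":0,"dy":0,"dz":-0.01,"rx":0,"ry":0,"rz":0,"gripper":1},{"dx":0,"dy":0,"dz":0,"rx":0,"ry":0,"rz":0,"gripper":1},{"dx":0,"dy":0,"dz":0.01,"rx":0,"ry":0,"rz":0,"gripper":1},{"dx":0,"dy":0,"dz":0.017,"rx":0,"ry":0,"rz":0,"gripper":1},{"dx":0,"dy":0,"dz":0.02,"rx":0,"ry":0,"rz":0,"gripper":1},{"dx":0,"dy":0,"dz":0.02,"rx":0,"ry":0,"rz":0,"gripper":1}]'; python3 look.py c
```

```text
time: 6.5
tool_pos: [0.4768, -0.088, 0.0809]
tool_rot: [-1.571, -0.002, -0.034]
contact_force: [-2.2, 0.5, 13.9]
opening: 0.0916
top hidden 0
side [ 0.4766 -0.0944] h/yaw [ 0.0364 -0.0354] L 0.138 strip frame x,y 0.0064 -0.2313
6.6
```

```bash
python3 -m creep '[{"dx":0,"dy":-0.006,"dz":0,"rx":0,"ry":0,"rz":0,"gripper":1},{"dx":0,"dy":-0.006,"dz":-0.018,"rx":0,"ry":0,"rz":0,"gripper":1},{"dx":0,"dy":-0.001,"dz":-0.018,"rx":0,"ry":0,"rz":0,"gripper":1},{"dx":0,"dy":0,"dz":-0.018,"rx":0,"ry":0,"rz":0,"gripper":1},{"dx":0,"dy":0,"dz":-0.012,"rx":0,"ry":0,"rz":0,"gripper":1},{"dx":0,"dy":0,"dz":-0.002,"rx":0,"ry":0,"rz":0,"gripper":1},{"dx":0,"dy":0,"dz":0.008,"rx":0,"ry":0,"rz":0,"gripper":1},{"dx":0,"dy":0,"dz":0.015,"rx":0,"ry":0,"rz":0,"gripper":1},{"dx":0,"dy":0,"dz":0.018,"rx":0,"ry":0,"rz":0,"gripper":1},{"dx":0,"dy":0,"dz":0.018,"rx":0,"ry":0,"rz":0,"gripper":1},{"dx":0,"dy":-0.006,"dz":0.018,"rx":0,"ry":0,"rz":0,"gripper":1},{"dx":0,"dy":-0.006,"dz":0,"rx":0,"ry":0,"rz":0,"gripper":1},{"dx":0,"dy":-0.001,"dz":0,"rx":0,"ry":0,"rz":0,"gripper":1},{"dx":0,"dy":0,"dz":0,"rx":0,"ry":0,"rz":0,"gripper":1},{"dx":0,"dy":0,"dz":0.006,"rx":0,"ry":0,"rz":0,"gripper":1},{"dx":0,"dy":0,"dz":0.016,"rx":0,"ry":0,"rz":0,"gripper":1},{"dx":0,"dy":0,"dz":0.026,"rx":0,"ry":0,"rz":0,"gripper":1},{"dx":0,"dy":0,"dz":0.033,"rx":0,"ry":0,"rz":0,"gripper":1},{"dx":0,"dy":0,"dz":0.036,"rx":0,"ry":0,"rz":0,"gripper":1},{"dx":0,"dy":0,"dz":0.036,"rx":0,"ry":0,"rz":0,"gripper":1}]'; python3 look.py d
```

```text
time: 9.1
tool_pos: [0.4779, -0.0519, 0.0809]
tool_rot: [-1.571, -0.001, -0.034]
contact_force: [-2.6, 1.1, 14.9]
opening: 0.0917
top hidden 0
side [ 0.4782 -0.057 ] h/yaw [ 0.0367 -0.0327] L 0.139 strip frame x,y 0.0068 -0.1939
9.2
```

```bash
python3 -m creep '[{"dx":0,"dy":-0.006,"dz":0,"rx":0,"ry":0,"rz":0,"gripper":1},{"dx":0,"dy":-0.006,"dz":-0.017,"rx":0,"ry":0,"rz":0,"gripper":1},{"dx":0,"dy":-0.001,"dz":-0.017,"rx":0,"ry":0,"rz":0,"gripper":1},{"dx":0,"dy":0,"dz":-0.017,"rx":0,"ry":0,"rz":0,"gripper":1},{"dx":0,"dy":0,"dz":-0.011,"rx":0,"ry":0,"rz":0,"gripper":1},{"dx":0,"dy":0,"dz":-0.001,"rx":0,"ry":0,"rz":0,"gripper":1},{"dx":0,"dy":0,"dz":0.009,"rx":0,"ry":0,"rz":0,"gripper":1},{"dx":0,"dy":0,"dz":0.016,"rx":0,"ry":0,"rz":0,"gripper":1},{"dx":0,"dy":0,"dz":0.019,"rx":0,"ry":0,"rz":0,"gripper":1},{"dx":0,"dy":0,"dz":0.019,"rx":0,"ry":0,"rz":0,"gripper":1},{"dx":0,"dy":-0.006,"dz":0.019,"rx":0,"ry":0,"rz":0,"gripper":1},{"dx":0,"dy":-0.006,"dz":0.001,"rx":0,"ry":0,"rz":0,"gripper":1},{"dx":0,"dy":-0.001,"dz":0.001,"rx":0,"ry":0,"rz":0,"gripper":1},{"dx":0,"dy":0,"dz":0.001,"rx":0,"ry":0,"rz":0,"gripper":1},{"dx":0,"dy":0,"dz":0.007,"rx":0,"ry":0,"rz":0,"gripper":1},{"dx":0,"dy":0,"dz":0.017,"rx":0,"ry":0,"rz":0,"gripper":1},{"dx":0,"dy":0,"dz":0.027,"rx":0,"ry":0,"rz":0,"gripper":1},{"dx":0,"dy":0,"dz":0.034,"rx":0,"ry":0,"rz":0,"gripper":1},{"dx":0,"dy":0,"dz":0.037,"rx":0,"ry":0,"rz":0,"gripper":1},{"dx":0,"dy":0,"dz":0.037,"rx":0,"ry":0,"rz":0,"gripper":1}]'; python3 look.py e
```

```text
time: 11.7
tool_pos: [0.4791, -0.0149, 0.0809]
tool_rot: [-1.571, -0.001, -0.034]
contact_force: [-3.0, 0.1, 15.6]
opening: 0.0918
top hidden 0
side [ 0.479  -0.0192] h/yaw [ 0.0363 -0.0371] L 0.137 strip frame x,y 0.0063 -0.1561
11.8
```

```bash
python3 -m creep '[{"dx":0,"dy":-0.006,"dz":0,"rx":0,"ry":0,"rz":0,"gripper":1},{"dx":0,"dy":-0.006,"dz":-0.016,"rx":0,"ry":0,"rz":0,"gripper":1},{"dx":0,"dy":-0.001,"dz":-0.016,"rx":0,"ry":0,"rz":0,"gripper":1},{"dx":0,"dy":0,"dz":-0.016,"rx":0,"ry":0,"rz":0,"gripper":1},{"dx":0,"dy":0,"dz":-0.01,"rx":0,"ry":0,"rz":0,"gripper":1},{"dx":0,"dy":0,"dz":0,"rx":0,"ry":0,"rz":0,"gripper":1},{"dx":0,"dy":0,"dz":0.01,"rx":0,"ry":0,"rz":0,"gripper":1},{"dx":0,"dy":0,"dz":0.017,"rx":0,"ry":0,"rz":0,"gripper":1},{"dx":0,"dy":0,"dz":0.02,"rx":0,"ry":0,"rz":0,"gripper":1},{"dx":0,"dy":0,"dz":0.02,"rx":0,"ry":0,"rz":0,"gripper":1},{"dx":0,"dy":-0.006,"dz":0.02,"rx":0,"ry":0,"rz":0,"gripper":1},{"dx":0,"dy":-0.006,"dz":0.002,"rx":0,"ry":0,"rz":0,"gripper":1},{"dx":0,"dy":-0.001,"dz":0.002,"rx":0,"ry":0,"rz":0,"gripper":1},{"dx":0,"dy":0,"dz":0.002,"rx":0,"ry":0,"rz":0,"gripper":1},{"dx":0,"dy":0,"dz":0.008,"rx":0,"ry":0,"rz":0,"gripper":1},{"dx":0,"dy":0,"dz":0.018,"rx":0,"ry":0,"rz":0,"gripper":1},{"dx":0,"dy":0,"dz":0.028,"rx":0,"ry":0,"rz":0,"gripper":1},{"dx":0,"dy":0,"dz":0.035,"rx":0,"ry":0,"rz":0,"gripper":1},{"dx":0,"dy":0,"dz":0.038,"rx":0,"ry":0,"rz":0,"gripper":1},{"dx":0,"dy":0,"dz":0.038,"rx":0,"ry":0,"rz":0,"gripper":1}]'; python3 look.py f
```

```text
time: 14.3
tool_pos: [0.4803, 0.0238, 0.0809]
tool_rot: [-1.571, -0.001, -0.034]
contact_force: [-3.0, 0.5, 15.4]
opening: 0.0915
top hidden 0
side [0.4805 0.0181] h/yaw [ 0.0366 -0.0327] L 0.137 strip frame x,y 0.0065 -0.1188
14.4
```

```bash
python3 -m creep '[{"dx":0,"dy":-0.006,"dz":0,"rx":0,"ry":0,"rz":0,"gripper":1},{"dx":0,"dy":-0.006,"dz":-0.017,"rx":0,"ry":0,"rz":0,"gripper":1},{"dx":0,"dy":-0.001,"dz":-0.017,"rx":0,"ry":0,"rz":0,"gripper":1},{"dx":0,"dy":0,"dz":-0.017,"rx":0,"ry":0,"rz":0,"gripper":1},{"dx":0,"dy":0,"dz":-0.011,"rx":0,"ry":0,"rz":0,"gripper":1},{"dx":0,"dy":0,"dz":-0.001,"rx":0,"ry":0,"rz":0,"gripper":1},{"dx":0,"dy":0,"dz":0.009,"rx":0,"ry":0,"rz":0,"gripper":1},{"dx":0,"dy":0,"dz":0.016,"rx":0,"ry":0,"rz":0,"gripper":1},{"dx":0,"dy":0,"dz":0.019,"rx":0,"ry":0,"rz":0,"gripper":1},{"dx":0,"dy":0,"dz":0.019,"rx":0,"ry":0,"rz":0,"gripper":1},{"dx":0,"dy":-0.006,"dz":0.019,"rx":0,"ry":0,"rz":0,"gripper":1},{"dx":0,"dy":-0.006,"dz":0.001,"rx":0,"ry":0,"rz":0,"gripper":1},{"dx":0,"dy":-0.001,"dz":0.001,"rx":0,"ry":0,"rz":0,"gripper":1},{"dx":0,"dy":0,"dz":0.001,"rx":0,"ry":0,"rz":0,"gripper":1},{"dx":0,"dy":0,"dz":0.007,"rx":0,"ry":0,"rz":0,"gripper":1},{"dx":0,"dy":0,"dz":0.017,"rx":0,"ry":0,"rz":0,"gripper":1},{"dx":0,"dy":0,"dz":0.027,"rx":0,"ry":0,"rz":0,"gripper":1},{"dx":0,"dy":0,"dz":0.034,"rx":0,"ry":0,"rz":0,"gripper":1},{"dx":0,"dy":0,"dz":0.037,"rx":0,"ry":0,"rz":0,"gripper":1},{"dx":0,"dy":0,"dz":0.037,"rx":0,"ry":0,"rz":0,"gripper":1}]'; python3 look.py g
```

```text
time: 16.9
tool_pos: [0.4816, 0.0609, 0.0809]
tool_rot: [-1.57, -0.001, -0.034]
contact_force: [-2.9, 0.8, 16.8]
opening: 0.0918
top hidden 0
side [0.4814 0.0557] h/yaw [ 0.0363 -0.0335] L 0.139 strip frame x,y 0.0062 -0.0811
17.0
```

```bash
python3 -m creep '[{"dx":0,"dy":-0.006,"dz":0,"rx":0,"ry":0,"rz":0,"gripper":1},{"dx":0,"dy":-0.006,"dz":-0.017,"rx":0,"ry":0,"rz":0,"gripper":1},{"dx":0,"dy":-0.001,"dz":-0.017,"rx":0,"ry":0,"rz":0,"gripper":1},{"dx":0,"dy":0,"dz":-0.017,"rx":0,"ry":0,"rz":0,"gripper":1},{"dx":0,"dy":0,"dz":-0.011,"rx":0,"ry":0,"rz":0,"gripper":1},{"dx":0,"dy":0,"dz":-0.001,"rx":0,"ry":0,"rz":0,"gripper":1},{"dx":0,"dy":0,"dz":0.009,"rx":0,"ry":0,"rz":0,"gripper":1},{"dx":0,"dy":0,"dz":0.016,"rx":0,"ry":0,"rz":0,"gripper":1},{"dx":0,"dy":0,"dz":0.019,"rx":0,"ry":0,"rz":0,"gripper":1},{"dx":0,"dy":0,"dz":0.019,"rx":0,"ry":0,"rz":0,"gripper":1},{"dx":0,"dy":-0.006,"dz":0.019,"rx":0,"ry":0,"rz":0,"gripper":1},{"dx":0,"dy":-0.006,"dz":0.001,"rx":0,"ry":0,"rz":0,"gripper":1},{"dx":0,"dy":-0.001,"dz":0.001,"rx":0,"ry":0,"rz":0,"gripper":1},{"dx":0,"dy":0,"dz":0.001,"rx":0,"ry":0,"rz":0,"gripper":1},{"dx":0,"dy":0,"dz":0.007,"rx":0,"ry":0,"rz":0,"gripper":1},{"dx":0,"dy":0,"dz":0.017,"rx":0,"ry":0,"rz":0,"gripper":1},{"dx":0,"dy":0,"dz":0.027,"rx":0,"ry":0,"rz":0,"gripper":1},{"dx":0,"dy":0,"dz":0.034,"rx":0,"ry":0,"rz":0,"gripper":1},{"dx":0,"dy":0,"dz":0.037,"rx":0,"ry":0,"rz":0,"gripper":1},{"dx":0,"dy":0,"dz":0.037,"rx":0,"ry":0,"rz":0,"gripper":1}]'; python3 look.py h
```

```text
time: 19.5
tool_pos: [0.4828, 0.0973, 0.0809]
tool_rot: [-1.57, -0.001, -0.034]
contact_force: [-2.6, 0.2, 14.6]
opening: 0.0918
top hidden 16
side [0.4831 0.0931] h/yaw [ 0.0364 -0.0368] L 0.139 strip frame x,y 0.0066 -0.0437
19.6
```

```bash
python3 -m creep '[{"dx":0,"dy":-0.006,"dz":0,"rx":0,"ry":0,"rz":0,"gripper":1},{"dx":0,"dy":-0.006,"dz":-0.016,"rx":0,"ry":0,"rz":0,"gripper":1},{"dx":0,"dy":-0.001,"dz":-0.016,"rx":0,"ry":0,"rz":0,"gripper":1},{"dx":0,"dy":0,"dz":-0.016,"rx":0,"ry":0,"rz":0,"gripper":1},{"dx":0,"dy":0,"dz":-0.01,"rx":0,"ry":0,"rz":0,"gripper":1},{"dx":0,"dy":0,"dz":0,"rx":0,"ry":0,"rz":0,"gripper":1},{"dx":0,"dy":0,"dz":0.01,"rx":0,"ry":0,"rz":0,"gripper":1},{"dx":0,"dy":0,"dz":0.017,"rx":0,"ry":0,"rz":0,"gripper":1},{"dx":0,"dy":0,"dz":0.02,"rx":0,"ry":0,"rz":0,"gripper":1},{"dx":0,"dy":0,"dz":0.02,"rx":0,"ry":0,"rz":0,"gripper":1},{"dx":0,"dy":-0.006,"dz":0.02,"rx":0,"ry":0,"rz":0,"gripper":1},{"dx":0,"dy":-0.006,"dz":0.002,"rx":0,"ry":0,"rz":0,"gripper":1},{"dx":0,"dy":-0.001,"dz":0.002,"rx":0,"ry":0,"rz":0,"gripper":1},{"dx":0,"dy":0,"dz":0.002,"rx":0,"ry":0,"rz":0,"gripper":1},{"dx":0,"dy":0,"dz":0.008,"rx":0,"ry":0,"rz":0,"gripper":1},{"dx":0,"dy":0,"dz":0.018,"rx":0,"ry":0,"rz":0,"gripper":1},{"dx":0,"dy":0,"dz":0.028,"rx":0,"ry":0,"rz":0,"gripper":1},{"dx":0,"dy":0,"dz":0.035,"rx":0,"ry":0,"rz":0,"gripper":1},{"dx":0,"dy":0,"dz":0.038,"rx":0,"ry":0,"rz":0,"gripper":1},{"dx":0,"dy":0,"dz":0.038,"rx":0,"ry":0,"rz":0,"gripper":1}]'; python3 look.py i
```

```text
time: 22.1
tool_pos: [0.484, 0.1353, 0.0809]
tool_rot: [-1.57, -0.001, -0.034]
contact_force: [-2.8, 0.7, 15.3]
opening: 0.0913
top [0.4842 0.1301] h/yaw [ 0.0366 -0.0362] L 0.144 strip frame x,y 0.0064 -0.0067
side [0.484  0.1307] h/yaw [ 0.0365 -0.0342] L 0.141 strip frame x,y 0.0062 -0.0061
22.2
```

```bash
python3 -m creep '[{"dx":0,"dy":-0.006,"dz":0,"rx":0,"ry":0,"rz":0,"gripper":1},{"dx":0,"dy":-0.006,"dz":-0.011,"rx":0,"ry":0,"rz":0,"gripper":1},{"dx":0,"dy":-0.001,"dz":-0.011,"rx":0,"ry":0,"rz":0,"gripper":1},{"dx":0,"dy":0,"dz":-0.011,"rx":0,"ry":0,"rz":0,"gripper":1},{"dx":0,"dy":0,"dz":-0.007,"rx":0,"ry":0,"rz":0,"gripper":1},{"dx":0,"dy":0,"dz":-0.002,"rx":0,"ry":0,"rz":0,"gripper":1},{"dx":0,"dy":0,"dz":0.001,"rx":0,"ry":0,"rz":0,"gripper":1},{"dx":0,"dy":0,"dz":0.002,"rx":0,"ry":0,"rz":0,"gripper":1},{"dx":0,"dy":0,"dz":0.002,"rx":0,"ry":0,"rz":0,"gripper":1},{"dx":0,"dy":0,"dz":0.002,"rx":0,"ry":0,"rz":0,"gripper":1},{"dx":0,"dy":-0.001,"dz":0.002,"rx":0,"ry":0,"rz":0,"gripper":1},{"dx":0,"dy":-0.01,"dz":0.002,"rx":0,"ry":0,"rz":0,"gripper":1},{"dx":0,"dy":-0.04,"dz":0.002,"rx":0,"ry":0,"rz":0,"gripper":1},{"dx":0,"dy":-0.09,"dz":0.002,"rx":0,"ry":0,"rz":0,"gripper":1},{"dx":0,"dy":-0.12,"dz":-0.05,"rx":0,"ry":0,"rz":0,"gripper":1},{"dx":0,"dy":-0.14,"dz":-0.1,"rx":0,"ry":0,"rz":0,"gripper":1},{"dx":0,"dy":-0.14,"dz":-0.15,"rx":0,"ry":0,"rz":0,"gripper":1},{"dx":0,"dy":-0.14,"dz":-0.19,"rx":0,"ry":0,"rz":0,"gripper":1},{"dx":0,"dy":-0.14,"dz":-0.2,"rx":0,"ry":0,"rz":0,"gripper":1},{"dx":0,"dy":-0.14,"dz":-0.2,"rx":0,"ry":0,"rz":0,"gripper":1}]'; python3 look.py j;  python3 look.py k
```

```text
time: 24.7
tool_pos: [0.477, -0.0649, 0.2198]
tool_rot: [-1.57, 0.0, -0.035]
contact_force: [-0.4, 0.6, -0.3]
opening: 0.0921
top [0.4835 0.1365] h/yaw [ 0.0363 -0.0345] L 0.149 strip frame x,y 0.0055 -0.0004
side [0.4839 0.1376] h/yaw [ 0.0365 -0.033 ] L 0.143 strip frame x,y 0.0059 0.0008
24.8
top [0.4834 0.1364] h/yaw [ 0.0363 -0.0332] L 0.149 strip frame x,y 0.0054 -0.0004
side [0.4832 0.1375] h/yaw [ 0.0365 -0.0354] L 0.142 strip frame x,y 0.0052 0.0006
24.9
```

View pics/side_k.png

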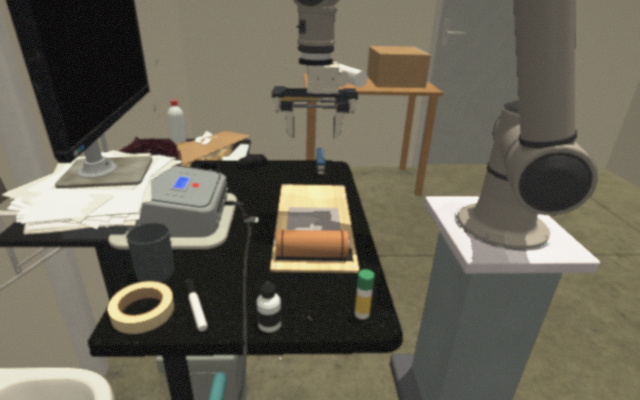

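View pics/top_k.png

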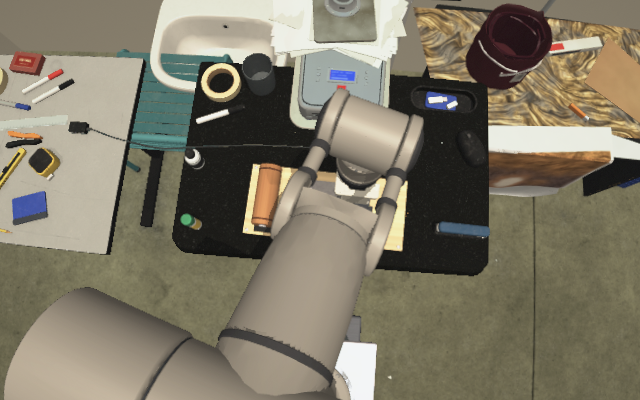

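In the side view the roller lies on the strip at (313,243). The top view shows the same, at (268,197). The hand is clear, and the bottle (268,310), glue stick (364,295) and stapler (462,229) have not moved.

```bash
python3 -c "
from cell import robot; print(robot.hand_in())"
```

```text
the job is handed in; nothing more can be done
None
```

The roller now rests on the parking strip with the hand clear of it, and I handed the job in at about 25 s; no verdict is reported back.

**How it moved:** I rolled it about 266 mm across the sample in 15 short strokes. Both open fingertips rested on its top, pressing with roughly 7–17 N. It travelled half as far as the fingers each time, so it rolled rather than slid. I inferred the turning from that; I did not measure the roller's rotation angle directly.

**Last checks:**

| Check | Measured | Limit |
|---|---|---|
| Distance from strip centreline | −0.4 mm (top view), +0.6 mm (side view) | 15 mm |
| Lengthwise offset from strip middle | 5 mm | 20 mm |
| Angle to the strip | within about 0.002 rad of parallel | 0.15 rad |

- **At rest:** two looks 0.1 s apart gave the same roller position to within 1 mm.
- **Other objects:** the ink bottle, glue stick and stapler look to be where they started in both views.
- **Disagreements:** none of the checks failed. The two cameras differ by about 1 mm on the roller's final position, which is within the calibration error.

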